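Dial the parts carousel to the amber compartment

ROBOT

A 6-joint arm with a two-finger parallel gripper is mounted at the origin on the work surface. World frame = base frame: x ahead of the robot, y to its left, z up, the work surface at z = 0. Lengths are in mm, angles in rad, forces in N, time in s.
With the tool pointing down it reaches from about 350 to 775 mm from the base axis. Payload 7.3 kg.
Tool frame: the origin (TCP) lies on the mounting face of the last link; the fingertips stand 178 mm ahead of it and the grasp point (between the pads) lies 159 mm ahead of it (ctrl.tip_reach is the distance from the TCP to the fingertips, in mm); z points along the fingers, y is the line along which they close (so a half turn about z gives the same grasp; the last joint's range is limited). The gripper opens to 92 mm and grips with 3 to 60 N. Pads are 19 mm wide; open, the fingers measure 130 mm over their backs; the gripper's body (75 mm by 190 mm) begins 47 mm behind the grasp point.
Start: joints at [-0.146, 0.342, 1.524, -0, 1.275, -0.146], TCP at [525.003, 0.022, 404.741] pointing down, gripper open.
Joint ranges: [-2.53, 2.53], [-0.77, 2.02], [0.04, 2.7], [-1, 4.14], [0.28, 2.66], [-3.11, 3.11]. Speed limits (rad/s): [2.57, 2.57, 3.14, 3.14, 3.14, 3.14].

INTERFACE

Orientations are given as a 3x3 rotation matrix whose columns are the frame's x, y, z axes.
In Python, from rig import sensors, grab_frame, ticket, ctrl gives the robot as it stands. The module is installed in compiled form; this text tells all that it offers.
- The arm moves only by the tool apply_moves, never from a script. Its argument "motion" is a list that holds one entry, the list of rows, each a list of 4 numbers: the shift along the tool's x, y, z in m, then the turn about the tool's z in degrees. In form: [[[tx, ty, tz, turn], ...]]. A call has 1 to 10 rows; each row is the pose to reach, as a shift and turn from the pose commanded when the call began, along the tool's axes at that moment; what a row does not reach only later rows make up. A row lasts 1/8 s, in which the tool goes at most 62.5 mm and 10.7 degrees, less where a joint would pass 70% of its speed; a pose out of reach is approached as far as the arm can. A call with a gripper value outside its range is refused whole. "gripper" is the opening, from -1 (shut) to 1 (fully open), set as the call begins (left out, the last holds). The fingers move at their own pace and stop on an object; the grip force is fixed at half the most. Time passes only in rows, so rows that repeat a pose let the fingers close. It gives the time, the measured TCP pose, the force, the opening and the grip force at its end, in the units of the state.
- sensors.get_state(): the state, without advancing time (a new reading comes with each control period).
- grab_frame(name): name is "scene" or "side" or "wrist"; returns a dict with "image" (480x640x3 uint8, red, green, blue), "mtx" (3x3 intrinsics, pixels), "dist_coeffs" ([k1, k2, p1, p2, k3] as OpenCV has them; the pictures are not rectified), "cam_to_world" (4x4, takes a point from camera to world coordinates); the wrist camera has in their place "T_tool_cam" (4x4, takes a point from camera to tool coordinates, whose origin is the TCP and whose axes are the flange's). Camera axes: x right, y down, z forward; pixel columns grow to the right and rows downward; lengths in mm; the calibration is good to about 2 mm. A picture is of the moment at which its call begins: read the wrist's pose just before it. There is no depth.
- ticket.hand_in(): hands the job in; it is judged then, once.
The state is a dict: "clock": time; "joint_pos": joint angles; "joint_velocities": joint speeds; "effort": joint torques, N m; "eef_pos": TCP position; "tcp_rot": TCP orientation; "ft_force": force on the tool from outside, world axes, zero at the start; "moment": the same for the moment, N m; "width": finger opening in mm; "grasp_force": force on a finger pad.
Only numpy, scipy, OpenCV 4.12 (cv2) and the standard library are available. Lean on these libraries where they do the work, as an engineer would, in place of code of your own. Each camera call takes 0.05 s, during which the arm holds its last target. There are 200 camera calls.

TASK

The next board needs the parts kept in the amber compartment. Turn the cover of the green parts carousel until its one opening is centred on the compartment marked by the amber button on the rim, then let go of it.

Things in the scene. Friction and masses are not known exactly. Their poses are not given: they have to be found in the camera images.
- carousel: Fixed green drum, 230 mm across, 46 mm high, six 60-degree compartments. Origin: centre of its underside, on the cover's vertical axis. Cover: lighter green disc 172 mm across, top 52 mm above the desk, one white-edged wedge opening 36 degrees wide. It stays where left; about 1.5 N at the handle turns it. Go the shorter way round to the amber button (30-150 degrees); the longer way meets a stop.
- crank_grip (a point): Middle of the crank's upright chrome handle: round post, 22 mm diameter, 50 mm tall, this point 88 mm and its top 113 mm above the desk, 62 mm from the cover's axis, opposite the opening. It turns the cover and spins freely on its own pin, so the fingers can keep their orientation while carrying it round in an arc. Below it: flat chrome arm (top 60 mm high) to a hub 26 mm across, top 66 mm high.
- opening_mark (a point): Point in line with the middle of the cover's opening, 102 mm from the cover's axis and 52 mm above the desk, over the rim where the buttons sit, 16 mm outside the cover's edge. It turns with the cover; nothing is there to see. The opening itself spans 34 to 79 mm from the axis.
- amber_button: Amber (orange-yellow) round button, 20 mm across, 8 mm high, fixed on the drum's rim 102 mm from the cover's axis, at the middle of its compartment. Origin: centre of its underside, 46 mm above the desk. Like buttons in white, blue and black mark other compartments; they change places between starts. The amber bakelite knob lying loose on the desk is not it.

How it is judged:
By the outcome, as a careful person would: the job done as asked, in the order asked, and still so for the second after the job is handed in, with the robot touching nothing.
It also fails if it takes over 32 s, if anything falls off the work surface, if the arm or the gripper's body presses on something with over 40 N, if the wrist force passes 120 N, or if a joint passes its speed limit or range.

## Working session

There is one attempt and no reset: what is moved stays moved. The work goes in short steps, Python scripts to look and compute and a tool call to move; the robot and the scene stay as the last step left them, time stands still between calls to the robot, and variables do not carry over. Pictures are saved under pics/ and viewed, at most 10 in all, crops included, and the job is handed in when it is done.

Besides the shell and the picture viewer there is one more tool, called after "Emit:" by a JSON object that holds its "api" and its "payload", one argument or row to a line. apply_moves: Moves the arm, as the interface text tells. Its arguments: {"type":"object","properties":{"motion":{"type":"array"},"gripper":{"type":"number"}},"required":["motion"]}

```bash
mkdir -p pics; python3 - <<'E'
from rig import sensors, grab_frame
import cv2, numpy as np, pickle
s=sensors.get_state(); print(s['eef_pos'],s['tcp_rot'],s['width'],s['clock'])
d={}
for n in ("scene","side","wrist"):
    f=grab_frame(n); d[n]=f
    cv2.imwrite(f"pics/{n}0.png",f["image"][:,:,::-1])
    print(n,f["mtx"],f.get("cam_to_world",f.get("T_tool_cam")),f['dist_coeffs'])
pickle.dump((s,d),open('f0.pkl','wb'))
E
```

```text
[5.24845455e+02 2.91400498e-02 4.04043212e+02] [[ 1.50737185e-05  9.99998769e-01 -1.56927293e-03]
 [ 9.99999981e-01 -1.47655369e-05  1.96396379e-04]
 [ 1.96372966e-04 -1.56927586e-03 -9.99998749e-01]] 91.78543897669931 0.0
scene [[447.97619157   0.         317.10748707]
 [  0.         447.97619157 232.43068196]
 [  0.           0.           1.        ]] [[-3.04968929e-01  6.88624600e-01 -6.57867853e-01  9.48220324e+02]
 [ 9.52342989e-01  2.16110361e-01 -2.15265284e-01  1.83859074e+02]
 [-6.06491111e-03 -6.92165061e-01 -7.21713756e-01  5.57989813e+02]
 [ 0.00000000e+00  0.00000000e+00  0.00000000e+00  1.00000000e+00]] [-0.07339716  0.          0.          0.          0.        ]
side [[580.47358218   0.         314.45052304]
 [  0.         580.47358218 245.16919343]
 [  0.           0.           1.        ]] [[ 9.96813891e-01 -4.07514818e-02  6.85666345e-02  4.90426691e+02]
 [-7.93530406e-02 -5.93665494e-01  8.00789845e-01 -4.95619989e+02]
 [ 8.07227215e-03 -8.03679412e-01 -5.95007765e-01  4.82699938e+02]
 [ 0.00000000e+00  0.00000000e+00  0.00000000e+00  1.00000000e+00]] [-0.09572402  0.          0.          0.          0.        ]
wrist [[349.76754998   0.         322.25660048]
 [  0.         349.76754998 241.78705151]
 [  0.           0.           1.        ]] [[-1.04170256e-03 -9.65671639e-01 -2.59763739e-01  6.89002178e+01]
 [ 9.99998602e-01 -6.66143845e-04 -1.53379715e-03  9.39281980e-01]
 [ 1.30810439e-03 -2.59764974e-01  9.65670983e-01  1.98083408e+01]
 [ 0.00000000e+00  0.00000000e+00  0.00000000e+00  1.00000000e+00]] [-0.02873622  0.          0.          0.          0.        ]
```

View pics/scene0.png

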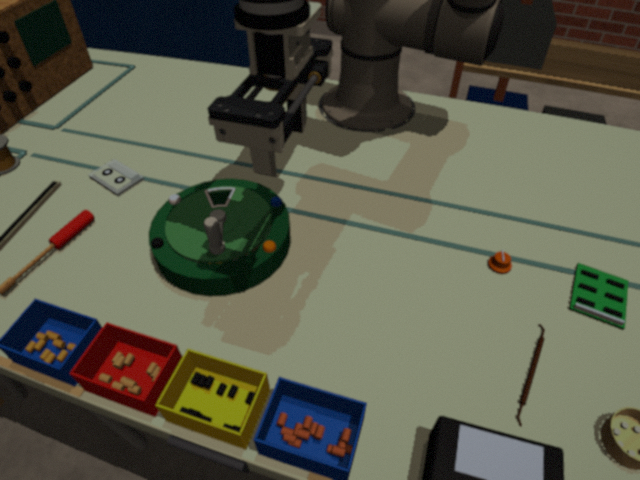

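View pics/wrist0.png

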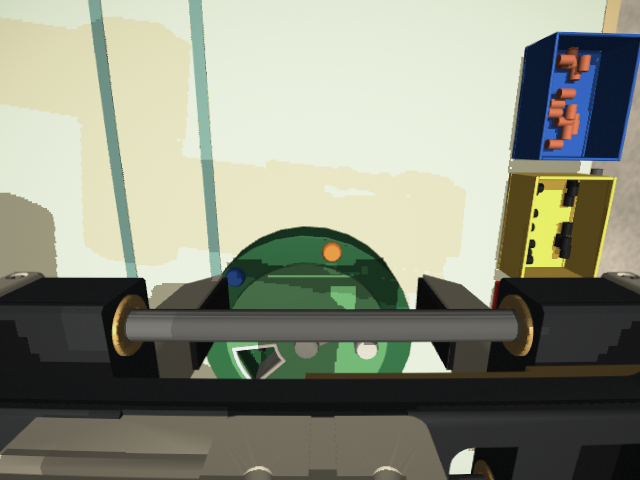

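The scene picture shows the opening at (220,195), handle top about (214,218), amber button (270,246), blue (277,201), black (157,243) and white (173,199). In the wrist picture, amber is at (332,252), the handle top at (367,350) and the hub at (306,348).

```bash
cat > h.py <<'E'
import cv2, numpy as np
def ray(f,s,px):
    px=np.array(px,float).reshape(-1,1,2)
    u=cv2.undistortPoints(px,f['mtx'],f['dist_coeffs']).reshape(-1,2)
    d=np.c_[u,np.ones(len(u))]
    if 'cam_to_world' in f: T=f['cam_to_world']
    else:
        W=np.eye(4);W[:3,:3]=s['tcp_rot'];W[:3,3]=s['eef_pos'];T=W@f['T_tool_cam']
    return T[:3,3],d@T[:3,:3].T
def onz(f,s,px,z):
    o,d=ray(f,s,px); return (o+d*((z-o[2])/d[:,2])[:,None])[:,:2]
def blob(f,lo,hi,box):
    h=cv2.cvtColor(f['image'],cv2.COLOR_RGB2HSV); m=cv2.inRange(h,np.array(lo),np.array(hi))
    x0,y0,x1,y1=box; k=np.zeros_like(m);k[y0:y1,x0:x1]=m[y0:y1,x0:x1]
    n,l,st,c=cv2.connectedComponentsWithStats(k)
    i=1+np.argmax(st[1:,4]); return c[i],st[i]
E
python3 - <<'E'
import pickle; from h import *
s,d=pickle.load(open('f0.pkl','rb'))
f=d['scene'];b=(140,160,300,300)
am,st=blob(f,(8,150,120),(25,255,255),b);bl,st2=blob(f,(105,120,40),(130,255,255),b)
print(am,st,bl,st2)
P=onz(f,s,[am,bl,(157,242),(173,199)],52); print(P)
w=d['wrist'];am,st=blob(w,(8,150,120),(25,255,255),(200,220,420,380));bl,st2=blob(w,(105,120,40),(130,255,255),(200,220,420,380))
print(am,bl,onz(w,s,[am,bl],54))
print('hub',onz(w,s,[(306,348)],66),'handle',onz(w,s,[(367,350)],113),onz(f,s,[(214,218)],113),'open',onz(w,s,[(258,361)],52),onz(f,s,[(220,196)],52))
im=cv2.resize(d['side']['image'][:,:,::-1],(640,480));cv2.imwrite('pics/sc.png',cv2.resize(f['image'][160:300,130:310,::-1],None,fx=4,fy=4,interpolation=cv2.INTER_CUBIC))
E
```

```text
[269.         244.62068966] [265 241   9   8  58] [275.63934426 200.67213115] [271 196  10  10  61]
[[ 533.57968685  -29.325917  ]
 [ 437.37839138  -56.20775   ]
 [ 581.04397183 -197.99588688]
 [ 485.35161826 -225.67485416]]
[331.83333333 251.40666667] [235.08571429 276.40357143] [[534.13290532 -29.64718299]
 [436.86110608 -55.91694427]]
hub [[ 507.89877365 -129.78983418]] handle [[ 564.10553575 -102.43809212]] [[559.50449514 -98.16446658]] open [[ 454.60624892 -154.74421709]] [[ 454.54741529 -151.62555524]]
```

View pics/sc.png

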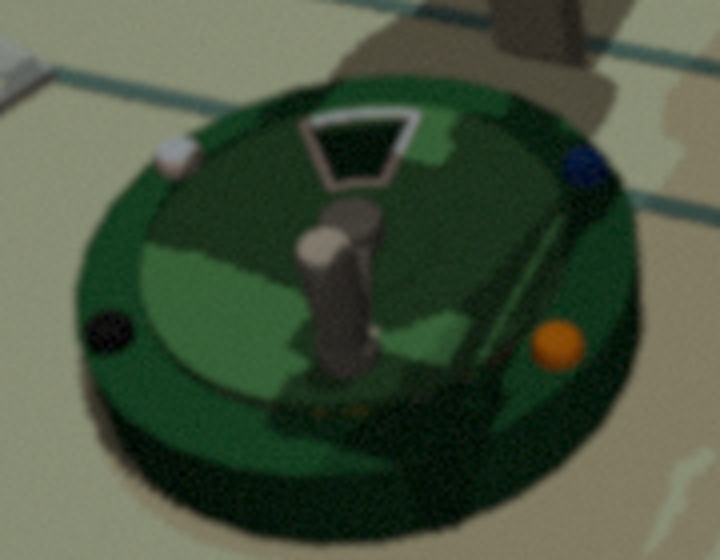

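View pics/side0.png

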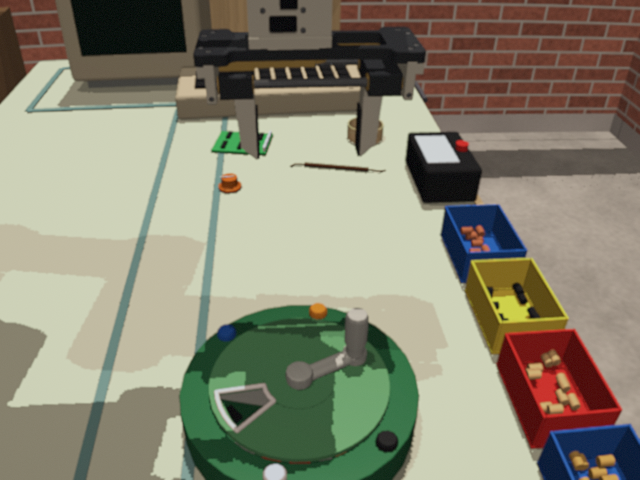

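Carousel centre ≈ (509.2, −127.3), amber at about 76°, handle at about 25°, so turn roughly 129° clockwise. I'll move above the handle first and look.

Emit:
{"api": "apply_moves", "payload": {
  "motion": [
    [[-0.035,0.014,0,0],[-0.07,0.028,0,0],[-0.1015,0.04,0,0],[-0.1015,0.04,0.03,0],[-0.1015,0.04,0.06,0],[-0.1015,0.04,0.06,0],[-0.1015,0.04,0.06,0]]
  ],
  "gripper": 1
}}

```text
clock: 1.02
eef_pos: [565.3, -101.5, 345.8]
tcp_rot: [[-0.0, 1.0, 0.001], [1.0, 0.0, -0.0], [-0.0, 0.001, -1.0]]
ft_force: [-0.1, 0.1, -0.5]
width: 91.3
grasp_force: 0.0
```

```bash
python3 - <<'E'
from rig import sensors, grab_frame
import cv2,pickle
s=sensors.get_state(); f={n:grab_frame(n) for n in('wrist','side')}
pickle.dump((s,f),open('f1.pkl','wb')); print(s['eef_pos'],s['clock'])
cv2.imwrite('pics/w1.png',f['wrist']['image'][:,:,::-1])
cv2.imwrite('pics/s1.png',f['side']['image'][:,:,::-1])
E
```

```text
[ 565.33150933 -101.50622864  345.76566304] 1.025
```

View pics/s1.png

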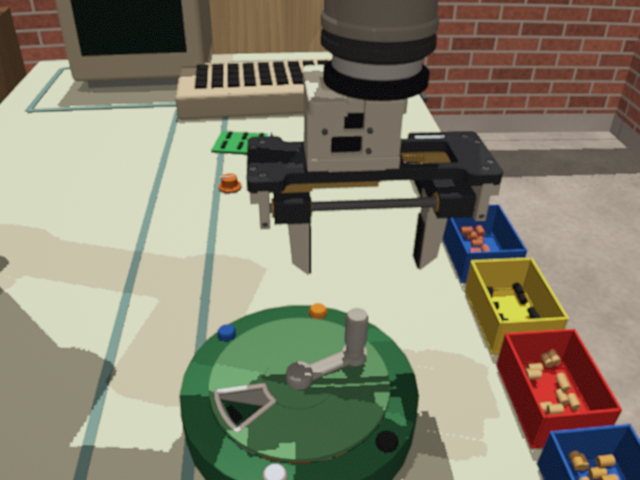

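View pics/w1.png

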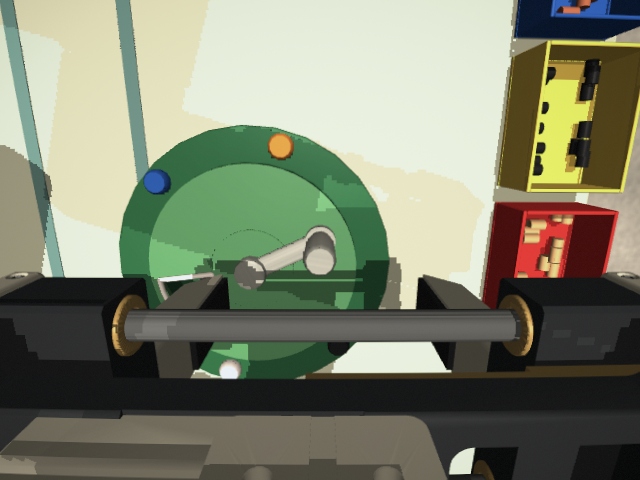

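The wrist view shows amber at (280,146), blue (157,181), white (230,369), hub top (250,272) and handle top (320,261). The side view shows the handle at (357,318) between the fingers' x-range.

```bash
python3 - <<'E'
import pickle; from h import *
s,d=pickle.load(open('f1.pkl','rb')); w=d['wrist']; sd=d['side']
B=onz(w,s,[(280,146),(157,181),(230,369)],54); c=(B[0]+B[2])/2
print(B,'c',c,np.linalg.norm(B-c,axis=1))
for n,p in(('hub w',onz(w,s,[(250,272)],66)[0]),('hand w',onz(w,s,[(320,261)],113)[0]),('hand s',onz(sd,s,[(357,314)],113)[0]),('hub s',onz(sd,s,[(299,374)],66)[0]),('amb',B[0]),('amb s',onz(sd,s,[(318,310)],54)[0])):
    for cc in (c,np.array([509.2,-127.3])):
        v=p-cc; print(n,p,np.hypot(*v),np.degrees(np.arctan2(v[1],v[0])))
E
```

```text
[[ 534.52417769  -31.28758827]
 [ 438.24945836  -56.99890681]
 [ 483.215128   -224.18589071]] c [ 508.86965285 -127.73673949] [99.80277259 99.9552542  99.80277259]
hub w [ 509.17642969 -127.29109611] 0.5410268490645669 55.456830160282045
hub w [ 509.17642969 -127.29109611] 0.025196007594611016 159.30551411055137
hand w [ 564.77726223 -102.7202623 ] 61.24936667437445 24.106656200392028
hand w [ 564.77726223 -102.7202623 ] 60.77002206956235 23.85800844119227
hand s [ 563.80488399 -107.40833175] 58.57579518661584 20.30664990779662
hand s [ 563.80488399 -107.40833175] 58.11515999272392 20.015856855401424
hub s [ 508.08412851 -134.84766491] 7.154181207510163 -96.3037482359721
hub s [ 508.08412851 -134.84766491] 7.62970607195852 -98.40987541748157
amb [534.52417769 -31.28758827] 99.80277258690188 75.10477672280516
amb [534.52417769 -31.28758827] 99.29600788294012 75.22420944637075
amb s [534.31695471 -36.1871872 ] 95.02044883172896 74.46608738722493
amb s [534.31695471 -36.1871872 ] 94.51140708605153 74.5881325461579
```

Emit:
{"api": "apply_moves", "payload": {
  "motion": [
    [[-0.001,0,0.03,0],[-0.001,0,0.06,0],[-0.001,0,0.08,0],[-0.001,0,0.094,0],[-0.001,0,0.094,0],[-0.001,0,0.094,0]]
  ],
  "gripper": 1
}}

```text
clock: 1.88
eef_pos: [565.4, -102.6, 251.8]
tcp_rot: [[-0.0, 1.0, 0.002], [1.0, 0.0, -0.001], [-0.001, 0.002, -1.0]]
ft_force: [-0.5, -0.7, 0.8]
width: 91.9
grasp_force: 0.0
```

Emit:
{"api": "apply_moves", "payload": {
  "motion": [
    [[0,0,0,0],[0,0,0,0],[0,0,0,0],[0,0,0,0],[0,0,0,0],[0,0,0,0],[0,0,0,0],[0,0,0,0]]
  ],
  "gripper": -1
}}

```text
clock: 2.88
eef_pos: [564.7, -102.5, 250.7]
tcp_rot: [[-0.0, 1.0, -0.001], [1.0, 0.0, 0.0], [0.0, -0.001, -1.0]]
ft_force: [-2.0, -1.7, 1.6]
width: 21.7
grasp_force: 30.0
```

Emit:
{"api": "apply_moves", "payload": {
  "motion": [
    [[-0.0081,0.003,0,0],[-0.0166,0.0048,0,0],[-0.0252,0.0054,0,0],[-0.0338,0.0048,0,0],[-0.0423,0.003,0,0],[-0.0504,0,0,0],[-0.0581,-0.004,0,0],[-0.0651,-0.0091,0,0],[-0.0651,-0.0091,0,0]]
  ]
}}

```text
clock: 4.0
eef_pos: [555.1, -167.9, 250.6]
tcp_rot: [[0.001, 1.0, -0.003], [1.0, -0.001, 0.002], [0.002, -0.003, -1.0]]
ft_force: [-6.2, 4.4, 4.3]
width: 21.7
grasp_force: 30.0
```

Emit:
{"api": "apply_moves", "payload": {
  "motion": [
    [[-0.0062,-0.006,0,0],[-0.0115,-0.0128,0,0],[-0.0158,-0.0203,0,0],[-0.0191,-0.0283,0,0],[-0.0212,-0.0367,0,0],[-0.0221,-0.0453,0,0],[-0.0218,-0.054,0,0],[-0.0201,-0.063,0,0],[-0.0201,-0.063,0,0],[-0.0201,-0.063,0,0]]
  ]
}}

```text
clock: 5.25
eef_pos: [493.0, -187.7, 250.7]
tcp_rot: [[0.0, 1.0, -0.0], [1.0, -0.0, 0.001], [0.001, -0.0, -1.0]]
ft_force: [-0.5, 4.2, 0.4]
width: 21.5
grasp_force: 30.0
```

```bash
python3 - <<'E'
from rig import sensors, grab_frame
import cv2,pickle
s=sensors.get_state(); f={n:grab_frame(n) for n in('wrist','scene','side')}
pickle.dump((s,f),open('f2.pkl','wb')); print(s['eef_pos'],s['clock'])
a=cv2.resize(f['scene']['image'][160:300,130:310,::-1],(400,311),interpolation=cv2.INTER_CUBIC)
b=cv2.resize(f['side']['image'][280:480,160:420,::-1],(400,311),interpolation=cv2.INTER_CUBIC)
cv2.imwrite('pics/c2.png',cv2.hconcat([a,b]))
E
```

```text
[ 493.0346385  -187.65765498  250.65742938] 5.25
```

View pics/c2.png

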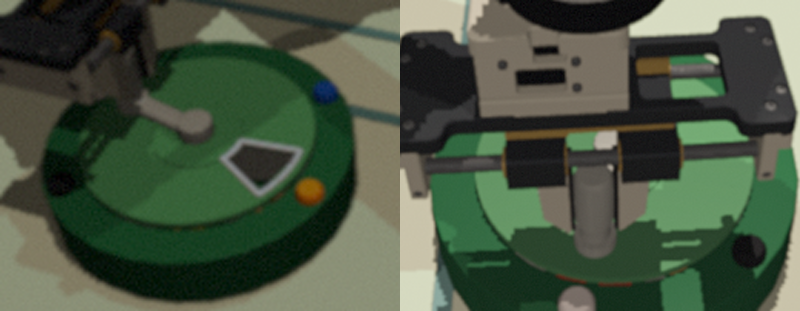

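The scene crop shows the white-edged opening (corners about (242,140), (302,150), (262,194), (222,156)) facing the amber button at (310,190). Check the angle numerically.

```bash
python3 - <<'E'
import pickle; from h import *
s,d=pickle.load(open('f2.pkl','rb')); f=d['scene']
k=180/400
pc=lambda P:[(130+x*k,160+y*k) for x,y in P]
c=np.array([509.1,-127.4])
g=lambda P,z:[(round(np.hypot(*v),1),round(np.degrees(np.arctan2(v[1],v[0])),1)) for v in onz(f,s,P,z)-c]
print('corners',g(pc([(242,140),(302,150),(262,194),(222,156)]),52))
am,_=blob(f,(8,150,120),(25,255,255),(140,160,300,300))
print('amber',am,g([am],53),g(pc([(310,190)]),54))
h=cv2.cvtColor(f['image'],cv2.COLOR_RGB2HSV)
m=cv2.inRange(h,np.array((0,0,90)),np.array((180,60,255)));k2=np.zeros_like(m);k2[218:252,226:270]=m[218:252,226:270]
n,l,st,ce=cv2.connectedComponentsWithStats(k2);i=1+np.argmax(st[1:,4]);print(st[i])
ys,xs=np.where(l==i);A=np.array(g(np.c_[xs,ys],52))
print('open ang range',A[:,1].min(),A[:,1].max(),'r',A[:,0].min(),A[:,0].max(),'tip v',np.degrees(np.arctan2(*( (s['eef_pos'][:2]-c)[::-1]))))
o=A[A[:,0]>68];print(o[:,1].min(),o[:,1].max(),o[:,1].mean())
E
```

```text
corners [(np.float64(34.6), np.float64(97.5)), (np.float64(80.0), np.float64(95.8)), (np.float64(79.8), np.float64(60.5)), (np.float64(31.0), np.float64(62.1))]
amber [269.04285714 244.95714286] [(np.float64(102.2), np.float64(75.3))] [(np.float64(104.0), np.float64(74.6))]
[228 222  39  27 297]
open ang range 56.1 102.2 r 28.6 81.2 tip v -104.92844638856236
57.4 98.9 77.26865671641791
```

Emit:
{"api": "apply_moves", "payload": {
  "motion": [
    [[0,0,0,0],[0,0,0,0],[0,0,0,0],[0,0,0,0],[0,0,0,0],[0,0,0,0],[0,0,-0.03,0],[0,0,-0.08,0],[0,0,-0.13,0],[0,0,-0.15,0]]
  ],
  "gripper": 1
}}

```text
clock: 6.65
eef_pos: [493.1, -187.7, 404.0]
tcp_rot: [[-0.0, 1.0, 0.005], [1.0, 0.0, -0.003], [-0.003, 0.005, -1.0]]
ft_force: [-0.0, -0.4, 0.0]
width: 91.9
grasp_force: 0.0
```

Emit:
{"api": "apply_moves", "payload": {
  "motion": [
    [[-0.03,0.01,0,0],[-0.06,0.016,0,0],[-0.06,0.016,0,0],[-0.06,0.016,0,0]]
  ]
}}

```text
clock: 7.15
eef_pos: [508.7, -247.2, 400.4]
tcp_rot: [[0.0, 1.0, -0.001], [1.0, -0.0, 0.001], [0.001, -0.001, -1.0]]
ft_force: [0.3, -0.5, 1.3]
width: 92.2
grasp_force: 0.0
```

```bash
python3 - <<'E'
from rig import sensors, grab_frame
import pickle
from h import *
s=sensors.get_state(); f={n:grab_frame(n) for n in('wrist','scene','side')}
pickle.dump((s,f),open('f3.pkl','wb')); print(s['eef_pos'],s['clock'])
w=f['wrist']['image'][:,:,::-1]
cv2.imwrite('pics/w3.png',w)
E
```

```text
[ 508.72082389 -247.22818061  400.44872113] 7.15
```

View pics/w3.png

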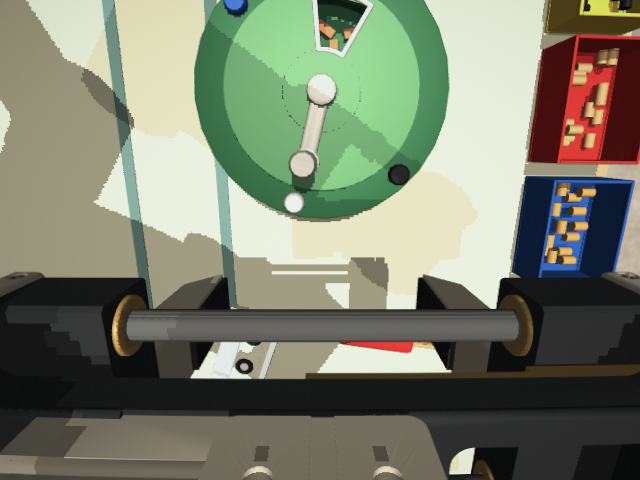

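The wrist view shows hub (321,89), handle top (302,163), white button (293,203), black (399,174), blue (236,2) and the opening's inner corners (318,50), (343,55). White lies opposite amber, so it gives the reference.

```bash
python3 - <<'E'
import pickle; from h import *
s,d=pickle.load(open('f3.pkl','rb')); w=d['wrist']; f=d['scene']
B=onz(w,s,[(293,203),(399,174),(236,3)],54); c=onz(w,s,[(321,89)],66)[0]; c2=(B[1]+B[2])/2
hd=onz(w,s,[(302,163)],113)[0]
op=onz(w,s,[(314.5,3),(373,5),(318,50),(343,55)],52)
a=lambda P,c:[(round(float(np.hypot(*v)),1),round(float(np.degrees(np.arctan2(v[1],v[0]))),1)) for v in np.atleast_2d(P)-c]
for cc in(c,c2,np.array([509.1,-127.4])): print(cc,'btn',a(B,cc),'hand',a(hd,cc),'open',a(op,cc))
# scene view
h=cv2.cvtColor(f['image'],cv2.COLOR_RGB2HSV)
am,_=blob(f,(8,150,120),(25,255,255),(140,160,300,300)); c=np.array([509.1,-127.4])
m=cv2.inRange(h,np.array((0,0,90)),np.array((180,60,255)));k=np.zeros_like(m);k[218:252,226:270]=m[218:252,226:270]
n,l,st,ce=cv2.connectedComponentsWithStats(k);i=1+np.argmax(st[1:,4]);ys,xs=np.where(l==i)
ct=cv2.convexHull(np.c_[xs,ys].astype(np.int32)); q=cv2.approxPolyDP(ct,4,True).reshape(-1,2)
print(am,a(onz(f,s,[am],53),c),q.tolist(),a(onz(f,s,q,52),c))
E
```

```text
[ 508.06322824 -130.11548475] btn [(101.6, -105.2), (101.0, -44.8), (98.7, 135.5)] hand [(60.6, -103.5)] open [(69.6, 94.4), (80.6, 57.4), (33.5, 94.4), (35.0, 57.4)]
[ 508.69407949 -131.13705363] btn [(100.7, -105.7), (99.8, -44.7), (99.8, 135.3)] hand [(59.7, -104.3)] open [(70.7, 94.9), (81.1, 58.2), (34.6, 95.3), (35.5, 59.1)]
[ 509.1 -127.4] btn [(104.5, -105.3), (102.2, -46.3), (97.5, 137.1)] hand [(63.4, -103.8)] open [(67.0, 95.5), (77.8, 57.0), (30.9, 96.7), (32.1, 56.4)]
[269.1372549  244.90196078] [(102.2, 75.4)] [[266, 227], [247, 248], [228, 231], [237, 222]] [(79.9, 96.6), (80.0, 59.2), (30.5, 56.1), (30.9, 100.6)]
```

Emit:
{"api": "apply_moves", "payload": {
  "motion": [
    [[0.03,0,0,0],[0.055,0,0,0],[0.055,0,0,0],[0.055,0,0,0]]
  ]
}}

```text
clock: 7.8
eef_pos: [509.0, -192.8, 401.0]
tcp_rot: [[-0.001, 1.0, 0.001], [1.0, 0.001, -0.001], [-0.001, 0.001, -1.0]]
ft_force: [0.5, -0.6, -0.4]
width: 91.6
grasp_force: 0.0
```

```bash
python3 - <<'E'
from rig import sensors, grab_frame
import pickle
from h import *
s=sensors.get_state(); f={'wrist':grab_frame('wrist')}
pickle.dump((s,f),open('f4.pkl','wb')); print(s['eef_pos'],s['clock'])
cv2.imwrite('pics/w4.png',cv2.resize(f['wrist']['image'][10:285,180:460,::-1],(611,600),interpolation=cv2.INTER_CUBIC))
E
```

```text
[ 508.95050736 -192.78779648  400.97451589] 7.8
```

View pics/w4.png

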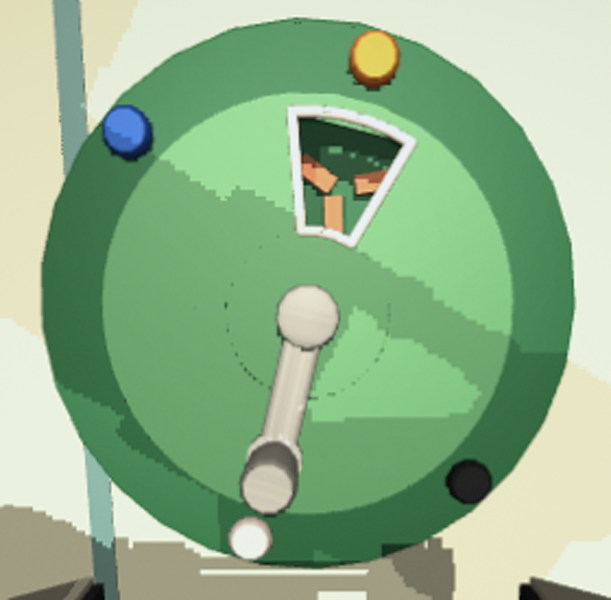

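The crop shows amber's top at (375,56), white (250,540), blue (127,131), black (470,481), and opening corners (289,107), (414,142), (353,246), (299,234).

```bash
python3 - <<'E'
import pickle; from h import *
s,d=pickle.load(open('f4.pkl','rb')); w=d['wrist']
k=280/611
pc=lambda P:[(180+x*k-.3,10+y*k-.3) for x,y in P]
B=onz(w,s,pc([(375,56),(250,540),(127,131),(470,481)]),54); c=B.mean(0)
a=lambda P:[(round(float(np.hypot(*v)),1),round(float(np.degrees(np.arctan2(v[1],v[0]))),1)) for v in np.atleast_2d(P)-c]
O=onz(w,s,pc([(289,107),(414,142),(353,246),(299,234)]),52)
print(c,'hub',onz(w,s,pc([(308,316)]),66),'btn',a(B),'open',a(O),'hand',a(onz(w,s,pc([(268,486)]),113)))
# corner-line direction independent of the centre
v1=O[0]-O[3];v2=O[1]-O[2];print([np.degrees(np.arctan2(v[1],v[0])) for v in(v1,v2)])
E
```

```text
[ 508.22421086 -129.66757348] hub [[ 508.36618404 -129.7364275 ]] btn [(101.2, 75.1), (101.5, -104.9), (100.7, 135.1), (100.6, -44.8)] open [(80.4, 95.2), (79.5, 57.8), (33.3, 56.1), (32.5, 96.3)] hand [(60.6, -103.5)]
[np.float64(94.48683624657244), np.float64(59.00825590502503)]
```

Opening is at 76.5° and amber at 75.1°, so it is about 1.4° short. I'll regrasp and nudge the handle 1.5 mm further.

Emit:
{"api": "apply_moves", "payload": {
  "motion": [
    [[0.005,-0.016,0,0],[0.005,-0.016,0.03,0],[0.005,-0.016,0.075,0],[0.005,-0.016,0.115,0],[0.005,-0.016,0.14,0],[0.005,-0.016,0.15,0],[0.005,-0.016,0.15,0],[0.005,-0.016,0.15,0]]
  ]
}}

```text
clock: 8.85
eef_pos: [493.3, -188.1, 251.8]
tcp_rot: [[0.0, 1.0, 0.002], [1.0, -0.0, -0.001], [-0.001, 0.002, -1.0]]
ft_force: [0.2, 0.2, 0.2]
width: 91.8
grasp_force: 0.0
```

Emit:
{"api": "apply_moves", "payload": {
  "motion": [
    [[0,0,0,0],[0,0,0,0],[0,0,0,0],[0,0,0,0],[0,0,0,0],[0,0,0,0],[0.0002,-0.0008,0,0],[0.0004,-0.0015,0,0],[0.0004,-0.0015,0,0],[0.0004,-0.0015,0,0]]
  ],
  "gripper": -1
}}

```text
clock: 10.1
eef_pos: [491.5, -187.3, 250.7]
tcp_rot: [[-0.0, 1.0, 0.0], [1.0, 0.0, -0.0], [-0.0, 0.0, -1.0]]
ft_force: [1.0, 0.6, -0.1]
width: 21.4
grasp_force: 30.0
```

Emit:
{"api": "apply_moves", "payload": {
  "motion": [
    [[0,0,0,0],[0,0,0,0],[0,0,0,0],[0,0,0,0],[0,0,0,0],[0,0,0,0],[0,0,-0.03,0],[0,0,-0.08,0],[0,0,-0.13,0],[0,0,-0.15,0]]
  ],
  "gripper": 1
}}

```text
clock: 11.35
eef_pos: [491.6, -187.3, 404.0]
tcp_rot: [[-0.0, 1.0, 0.005], [1.0, 0.0, -0.003], [-0.003, 0.005, -1.0]]
ft_force: [0.4, -0.1, -0.1]
width: 91.6
grasp_force: 0.0
```

Emit:
{"api": "apply_moves", "payload": {
  "motion": [
    [[-0.005,0.0175,0,0],[-0.005,0.0175,0,0],[-0.005,0.0175,0,0]]
  ]
}}

```text
clock: 11.72
eef_pos: [508.5, -192.1, 400.1]
tcp_rot: [[-0.0, 1.0, -0.001], [1.0, 0.0, 0.001], [0.001, -0.001, -1.0]]
ft_force: [0.5, -0.3, 0.7]
width: 91.9
grasp_force: 0.0
```

```bash
python3 - <<'E'
from rig import sensors, grab_frame
import pickle
from h import *
s=sensors.get_state(); f={'wrist':grab_frame('wrist')}
pickle.dump((s,f),open('f5.pkl','wb')); print(s['eef_pos'],s['clock'])
cv2.imwrite('pics/w5.png',cv2.resize(f['wrist']['image'][10:285,180:460,::-1],(611,600),interpolation=cv2.INTER_CUBIC))
E
```

```text
[ 508.47452962 -192.10047466  400.11721321] 11.725
```

View pics/w5.png

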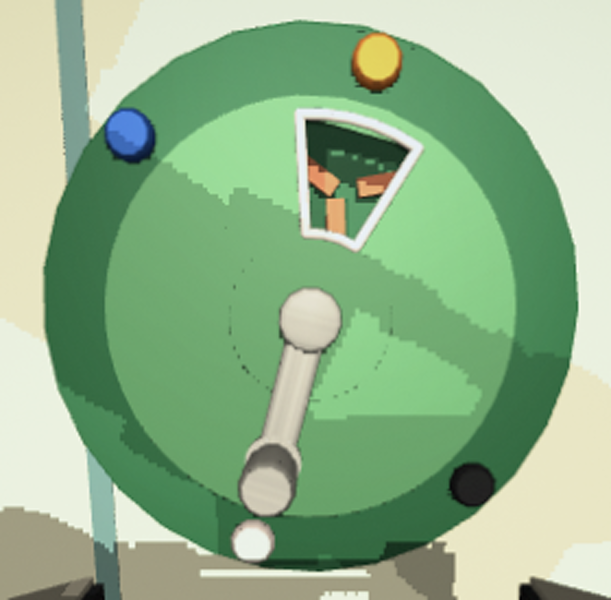

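The crop shows amber (378,61), white (253,542), blue (130,135), black (473,485) and opening corners (296,110), (423,148), (357,250), (303,237). I'll check the angle before handing in.

```bash
python3 - <<'E'
import pickle; from h import *
from rig import ticket
s,d=pickle.load(open('f5.pkl','rb')); w=d['wrist']
k=280/611
pc=lambda P:[(180+x*k-.3,10+y*k-.3) for x,y in P]
B=onz(w,s,pc([(378,61),(253,542),(130,135),(473,485)]),54); c=B.mean(0)
an=lambda P:np.degrees(np.arctan2(P[:,1]-c[1],P[:,0]-c[0]))
O=an(onz(w,s,pc([(296,110),(423,148),(357,250),(303,237)]),52)); A=an(B)
e=O.mean()-A[0]; print(A,O,e)
if abs(e)<1: print(ticket.hand_in())
E
```

```text
[  75.00336188 -104.97012798  135.0953475   -44.91404923] [94.08934127 56.01595841 55.38264093 95.51872972] 0.24830570708411415
the job is handed in; nothing more can be done
None
```

The cover's opening is centred on the amber compartment to within about 0.3° by the wrist camera, the handle has been released, and the job is handed in; the arm finished its moves at 11.7 s of the 32 s limit.

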